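# Hang the parked pipette in the charging carousel

### The job

Put the electronic pipette that was left standing in the tube rack back on the charging carousel. First turn the carousel by the knob on top until its one empty hook clicks into place over the front panel of the foot; then lift the pipette out of the rack, slide it upright into that hook and press it down, gently and by feel, until the catch snaps and both charging pins are pushed in, and only then let go. Do not drop the pipette or force it against the carousel, and leave the bottle and the two vials standing where they are.

Things in the scene. Friction and masses are not known exactly. Their poses are not given: they have to be found in the camera images.
- stand: Fixed part of the charging carousel: grey round foot, 124 mm across, 17 mm high, with a column. Origin on the column's axis at bench height, z up. Its front is its own -x side, where a small panel with five tiny lenses sticks out of the foot to 68 mm from the axis; the front faces the robot within 0.3 rad. It does not move.
- carousel (a joint): Angle (rad) of the turning head on the stand, counter-clockwise from above. At 0 the empty hook points along the stand's -x, over the panel; starts 0.5 to 2.0. No end stops. A spring ball clicks every 1.257 rad and pulls the last 0.2 rad into place; turning takes up to 0.4 N m. Five hooks, 72 degrees apart, centred 76 mm from the axis; four hold pipettes clipped fast to the head, one is empty.
- knob (a point): Fixed point on the stand's axis, 211 mm above the bench, inside the head's grey ribbed knob (37 mm across, 55 mm high). The knob's middle is 65 mm above the hooks' seats, so up to 14 mm above or below this point. The hung pipettes round it reach 37 mm higher than its middle and come within 61 mm of the axis (their finger hooks point outwards).
- front_hook (a point): Fixed point of the stand where the empty hook's centre comes at carousel angle 0, drawn at the MEAN seat height, 146 mm. The head is set by hand on its column, and its height is NOT measured: the seat (flat top of the prongs) really lies anywhere from 132 to 160 mm above the bench and must be found by touch. Axes as the stand's: the hook opens towards -x.
- catch_left (a joint): A spring roller (along the prong) in the empty hook's prong on the robot's left (0 = out, m). Hook: a level dark fork, prongs 20 mm apart inside and 13 mm thick, closed 10 mm behind its centre; flared tips 17 to 27 mm in front of its centre stand 6 mm above the seat. One roller in each prong, 5 mm below the seat, leaves 13 mm between them.
- catch_right (a joint): The other prong's roller. Pushing the pipette's bead down past both rollers takes about 6 to 12 N and is over 4 mm above home; then they snap in above the bead and draw it down. More than 40 N of contact force between pipette and carousel damages them. Both read 0 before, up to 0.0025 while the bead passes, about 0 after.
- pin_left (a joint): Travel (m) of the brass charging pin in the left prong of the empty hook: 0 = free, standing 3 mm above the seat; 0.003 = pushed flush by the pipette's shoulder. With the pipette snapped home it reads about 0.002 to 0.003; if the pipette only rests on the catch, 0.
- pin_right (a joint): The same for the pin in the right prong.
- pipette: White and grey electronic pipette, 222 mm long, about 0.11 kg, nose down in a hole of the tube rack with 1 mm play (may lean 3 degrees). Origin: lower end of the nose; z up its axis; +x towards its finger hook. Barrel 12 mm in diameter from 27 to 104 mm, then a bead (see shoulder), shoulder, white handle, push button. Its turn about its axis does not matter in the hook.
- shoulder (a point): On the pipette's axis, 120 mm above its lower end: the flat underside of the 30 mm wide shoulder, which comes to rest on the hook's seat. Below it a 12 mm groove of 6.5 mm height, then the bead: 17 mm in diameter from 9.5 to 11 mm below the shoulder, its leading cone ending 16 mm below the shoulder, where the 12 mm barrel starts.
- grip (a point): On the pipette's axis, 172 mm above its lower end: middle of the part to grip, a cylinder 26 mm in diameter from 150 to 194 mm. Grip across the pipette's y; the finger hook sticks out 31 mm to +x at 177 to 195 mm. The button ends 50 mm above this point.
- tube_rack: Fixed white rack for 13 mm tubes, 70 x 132 x 74 mm. Origin: centre of its underside. The pipette stands on its 4 mm bottom plate in the hole at x = -16.5, y = -16 mm, through two 4 mm plates with tops at 38 and 74 mm. Four capped tubes, 100 mm tall, stand in other holes and are fixed.
- saline_bottle: White saline bottle, 61 x 87 x 153 mm, standing loose behind the rack; origin at the centre of its underside. Leave it.
- amber_vial: Brown glass vial with a grey cap, 39 mm across, 77 mm tall, standing loose behind; origin at the centre of its underside. Leave it.
- blue_vial: White vial with a blue cap, 31 mm across, 60 mm tall, standing loose between rack and carousel; origin at the centre of its underside. Leave it.

How it is judged:
By the outcome, as a careful person would: the job done as asked, in the order asked, and still so for the second after the job is handed in, with the robot touching nothing.
It also fails if it takes over 72 s, if anything falls off the work surface, if the arm or the gripper's body presses on something with over 40 N, if the wrist force passes 120 N, or if a joint passes its speed limit or range.

### The arm

A 6-joint arm with a two-finger parallel gripper is mounted at the origin on a cart in front of the work surface, level with it; the furniture and walls round the work are solid. World frame = base frame: x ahead of the robot, y to its left, z up, the work surface at z = 0. Lengths are in m, angles in rad, forces in N, time in s.
With the tool pointing down it reaches from about 0.225 to 0.725 m from the base axis. Payload 3.1 kg.
Tool frame: the origin (TCP) lies between the finger pads; the fingertips stand 14 mm ahead of it and the grasp point (between the pads) lies 5 mm behind it (arm.tip_reach is the distance from the TCP to the fingertips, in m); z points along the fingers, y is the direction in which the jaws open and shut (so a half turn about z gives the same grasp; the last joint's range is limited). The gripper opens to 85 mm and grips with 20 to 120 N. Pads are 22 mm wide; open, the fingers measure 114 mm over their backs; the gripper's body (76 mm by 85 mm) begins 54 mm behind the grasp point. The pads swing forward as they close: fully open they stand 13 mm farther back than shut.
Start: joints at [-1.4, 0.048, 0.099, 1.622, 0, 1.443], TCP at [0.155, -0.502, 0.245] pointing down, gripper open.
Joint ranges: [-2.91, 2.91], [-0.99, 1.94], [-1.21, 1.42], [-2.12, 2.29], [-1.49, 1.47], [-3.14, 3.14]. Speed limits (rad/s): [2.79, 2.79, 3.14, 3.14, 3.14, 3.14].

### API

Orientations are given as a unit quaternion [w, x, y, z].
In Python, from station import arm gives the robot as it stands. Calls block until the motion is done:
- arm.movep(position, orientation): joint-space move of the TCP to a pose.
- arm.move_linear(position, rot=None, velocity=0.15, force_limit=None): straight line of the TCP; rot=None keeps the orientation; velocity is the mean speed in m/s. With force_limit (N) it stops when the force on the tool has changed by that much, and returns True; else False.
- arm.move_joints(angles): joint-space move.
- arm.grip(opening, strength=None): finger opening in m; strength is the grip in N (None keeps the last); returns when the fingers have stopped.
- arm.hold(seconds).
- arm.solve_ik(position, orientation): joint angles nearest the present ones, or None.
- arm.camera(name): name is "scene" or "top" or "wrist"; returns a dict with "frame" (384x512x3 uint8, red, green, blue), "fx", "fy", "cx", "cy" (pixels), "world_from_camera" (4x4, takes a point from camera to world coordinates); the wrist camera has in their place "T_tool_cam" (4x4, takes a point from camera to tool coordinates, whose origin is the TCP and whose axes are the flange's). Camera axes: x right, y up, looking along -z (the intrinsics and any distortion apply to the point x, -y, -z); pixel columns grow to the right and rows downward; lengths in m; the calibration is good to about 2 mm. A picture is of the moment at which its call begins: read the wrist's pose just before it. There is no depth.
A pose or a line that the arm cannot do raises arm.PlanningError and nothing moves.
- arm.close_job(): hands the job in, once; it reports no verdict.
Trained networks look in a picture, given as the dict that the camera call returned (one of the last four; its "shot" number tells which), for a name from the list of things; names that differ only in an ending like _2 or _b are one class to them, and where a whole thing is asked for, a point or a joint stands for the part that bears it (a point fixed in the world has none). Each returns a list of dicts, best first, with "confidence" (0 to 1); they miss things now and then, are a little off and sometimes report something else, mostly with a low value. They report only what shows in the picture. A call takes as long as a camera call.
- arm.spot_in(picture, target): "box" ([left, top, width, height] in pixels, round what is visible of it).
- arm.masks_of(picture, target): "region" (384x512 bool, what is visible of it) and "box" ([left, top, width, height] in pixels, round what is visible of it).
- arm.mark_of(picture, target): "position" ([column, row] in pixels: a listed point, or the origin of a listed thing).
Readings, each from a call of its own:
- arm.get_time(): time.
- arm.get_q(): joint angles.
- arm.get_qd(): joint speeds.
- arm.get_joint_torque(): joint torques, N m.
- arm.get_ee_pos(): TCP position.
- arm.get_ee_rot(): TCP orientation.
- arm.get_wrist_force(): force on the tool from outside, world axes, zero at the start.
- arm.get_torque(): the same for the moment, N m.
- arm.get_width(): finger opening in m.
Only numpy, scipy, OpenCV 4.12 (cv2) and the standard library are available. Lean on these libraries where they do the work, as an engineer would, in place of code of your own. Each camera call takes 0.05 s, during which the arm holds its last target. There are 200 camera calls.

## Working session

There is one attempt and no reset: what is moved stays moved. The work goes in short steps, each a Python script; the robot and the scene stay as the last script left them, time stands still between calls to the robot, and variables do not carry over. Pictures are saved under pics/ and viewed, about 8 in all and at most 12, crops included, and the job is handed in when it is done.

```bash
ls; mkdir -p pics
cat > h.py <<'E'
import numpy as np, cv2
from station import arm
def save(p,n): cv2.imwrite(f'pics/{n}.png',p['frame'][:,:,::-1])
E
python3 - <<'E'
from h import *
print(arm.get_time())
P=[]
for n in('scene','top'):
    p=arm.camera(n);P.append(p['frame']);print(n,[k for k in p],p['fx'],p['fy'],p['cx'],p['cy'],np.round(p['world_from_camera'],3).tolist(),p.get('distortion'))
    for t in ['stand','knob','front_hook','carousel','catch_left','pipette','shoulder','grip','tube_rack','blue_vial','amber_vial','saline_bottle']:
        try:
            m=arm.mark_of(p,t)[:2]; print(t,[(np.round(a['position'],1).tolist(),round(a['confidence'],2)) for a in m])
        except Exception as e: print(t,e)
for n,f in zip(('scene','top'),P): cv2.imwrite(f'pics/{n}0.png',f[:,:,::-1])
print(arm.get_time())
E
```

```text
pics
0.0
scene ['frame', 'fx', 'fy', 'cx', 'cy', 'world_from_camera', 'shot'] 483.5499069319703 483.5499069319703 251.78321750739354 193.07917504097932 [[-0.472, 0.474, -0.743, -0.397], [-0.881, -0.252, 0.4, 0.668], [0.003, 0.844, 0.537, 0.838], [0.0, 0.0, 0.0, 1.0]] None
stand [([315.2, 220.5], 0.88), ([227.8, 209.2], 0.42)]
knob []
front_hook []
carousel it knows: amber_vial, blue_vial, front_hook, grip, knob, pipette, saline_bottle, shoulder, stand, tube_rack
catch_left it knows: amber_vial, blue_vial, front_hook, grip, knob, pipette, saline_bottle, shoulder, stand, tube_rack
pipette [([232.1, 259.1], 0.96)]
shoulder [([229.5, 218.1], 0.66)]
grip [([229.4, 205.4], 0.94)]
tube_rack [([225.7, 259.3], 0.75)]
blue_vial [([277.5, 253.6], 0.69)]
amber_vial [([245.2, 219.0], 0.79), ([223.5, 259.7], 0.69)]
saline_bottle [([157.3, 241.3], 0.96), ([279.7, 253.8], 0.56)]
top ['frame', 'fx', 'fy', 'cx', 'cy', 'world_from_camera', 'shot'] 355.216749576188 355.216749576188 254.7678636381073 189.5112123763129 [[-0.024, 0.991, -0.134, 0.426], [-1.0, -0.024, -0.0, 0.152], [-0.004, 0.134, 0.991, 1.117], [0.0, 0.0, 0.0, 1.0]] None
stand [([317.4, 202.8], 0.81)]
knob [([316.6, 196.8], 0.35)]
front_hook []
carousel it knows: amber_vial, blue_vial, front_hook, grip, knob, pipette, saline_bottle, shoulder, stand, tube_rack
catch_left it knows: amber_vial, blue_vial, front_hook, grip, knob, pipette, saline_bottle, shoulder, stand, tube_rack
pipette [([226.8, 216.4], 0.65)]
shoulder [([223.5, 212.0], 0.49)]
grip [([319.0, 199.4], 0.69), ([219.0, 210.5], 0.49)]
tube_rack [([220.4, 215.6], 0.89)]
blue_vial [([264.0, 226.1], 0.45)]
amber_vial [([176.8, 165.4], 0.67)]
saline_bottle [([178.4, 164.2], 0.95)]
1.1
```

Run:
```python
import cv2,numpy as np
a=cv2.imread('pics/scene0.png')[90:310,130:390];b=cv2.imread('pics/top0.png')[110:310,130:390]
cv2.imwrite('pics/a.png',cv2.resize(a,None,fx=3,fy=2.7,interpolation=3) if 0 else cv2.resize(a,(702,594),interpolation=3))
cv2.imwrite('pics/b.png',cv2.resize(b,(780,600),interpolation=3))
```

```text
(no output)
```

View pics/a.png

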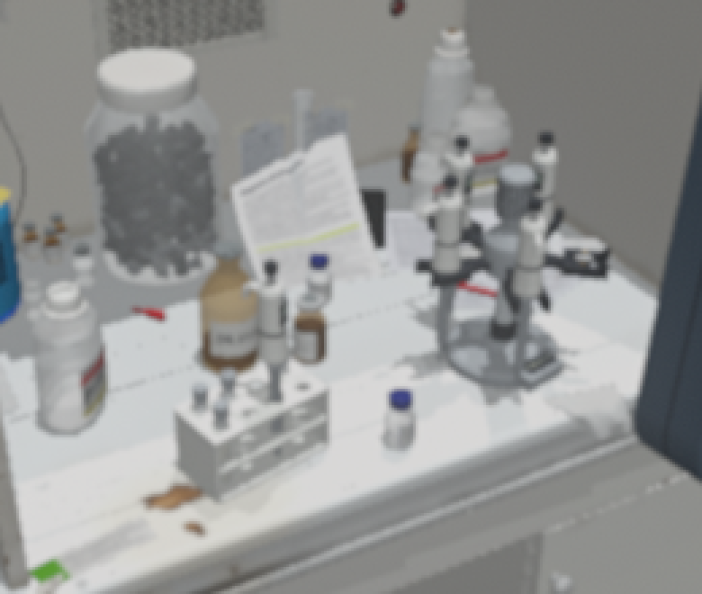

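View pics/b.png

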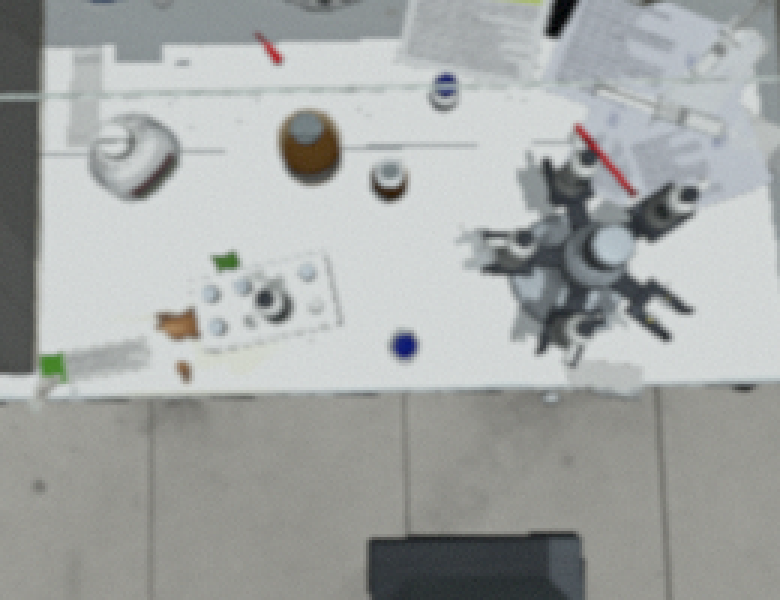

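Pictures 1 and 2 show the layout. The pipette stands in the rack at top px ~(219,210). The carousel axis is at ~(330,195), and the empty hook points right and down at ~(350,212), so the angle is about +0.9 rad. Next I triangulate.

```bash
cat >> h.py <<'E'
from scipy.optimize import least_squares
from scipy.spatial.transform import Rotation as R
def proj(p,X):
    T=np.linalg.inv(np.array(p['world_from_camera'])); c=T[:3,:3]@X+T[:3,3]
    return np.array([p['cx']+p['fx']*c[0]/-c[2], p['cy']+p['fy']*c[1]/c[2]])
def back(p,uv,z):
    T=np.array(p['world_from_camera']); d=T[:3,:3]@np.array([(uv[0]-p['cx'])/p['fx'],-(uv[1]-p['cy'])/p['fy'],-1.])
    return T[:3,3]+d*(z-T[2,3])/d[2]
def tri(obs,x0=(.45,0,.1)):
    r=least_squares(lambda X:np.concatenate([proj(p,X)-uv for p,uv in obs]),x0); return r.x, np.abs(r.fun).max()
def quat(yaw):  # tool down; jaw (tool y) axis direction; yaw=angle of tool x in world
    q=(R.from_euler('z',yaw)*R.from_euler('x',np.pi)).as_quat(); return np.array([q[3],*q[:3]])
def wcam(yawless=None):
    pos=np.array(arm.get_ee_pos()); q=np.array(arm.get_ee_rot()); p=arm.camera('wrist')
    T=np.eye(4); T[:3,:3]=R.from_quat([*q[1:],q[0]]).as_matrix(); T[:3,3]=pos
    p['world_from_camera']=T@np.array(p['T_tool_cam']); return p
E
python3 - <<'E'
from h import *
s=arm.camera('scene');t=arm.camera('top')
for n,a,b in [('stand',(315.2,220.5),(317.4,202.8)),('knobtop',(130+517*.3704,90+176*.3704),(334,191.7)),('pip0',(232.1,259.1),(226.8,216.4)),('shoulder',(229.5,218.1),(223.5,212)),('grip',(229.4,205.4),(219,210.5)),('button',(130+270*.3704,90+267*.3704),(130+264/3,110+298/3)),('panel',(331.9,223.3),(323,219))]:
    X,e=tri([(s,a),(t,b)]);print(n,X.round(3),round(e,1))
for n,uv,z in [('stand',(317.4,202.8),0),('hook',(351,213),.146),('rack',(220.4,215.6),0),('stand_s',(315.2,220.5),0),]:
    print(n,back(s if n.endswith('_s') else t,uv,z).round(3))
print(arm.get_ee_rot(),quat(0),np.round(s['world_from_camera'],2)[0])
w=wcam();print(np.round(w['T_tool_cam'],3).tolist(),w['fx'])
E
```

```text
stand [ 0.53  -0.042  0.01 ] 0.0
knobtop [ 0.537 -0.049  0.221] 0.1
pip0 [0.496 0.244 0.002] 0.6
shoulder [0.501 0.244 0.132] 1.3
grip [0.5   0.248 0.173] 0.3
button [0.499 0.246 0.221] 0.3
panel [ 0.476 -0.057  0.03 ] 1.2
stand [ 0.531 -0.044  0.   ]
hook [ 0.487 -0.109  0.146]
rack [0.498 0.262 0.   ]
stand_s [ 0.541 -0.051  0.   ]
[-2.12508972e-05  9.88857723e-01  1.48863704e-01  7.64232512e-06] [6.123234e-17 1.000000e+00 0.000000e+00 0.000000e+00] [-0.47  0.47 -0.74 -0.4 ]
[[-0.001, 0.949, 0.314, 0.082], [1.0, 0.001, -0.0, 0.001], [-0.0, 0.314, -0.949, -0.129], [0.0, 0.0, 0.0, 1.0]] 337.460244040793
```

```bash
python3 - <<'E'
from h import *
for n,P,y in [('car',(.46,-.045,.36),np.pi),('rack',(.42,.245,.40),np.pi)]:
    for yy in (y,y-2*np.pi,y+.3,y-.3):
        q=arm.solve_ik(P,quat(yy))
        if q is not None: break
    print(n,np.round(q,2))
    arm.movep(P,quat(yy)); arm.hold(.2)
    w=wcam(); save(w,n); np.save(n+'.npy',np.array(w['world_from_camera']))
    print(arm.get_time(), {k:w[k] for k in('fx','fy','cx','cy')})
    for t in ['stand','knob','front_hook','pipette','shoulder','grip','tube_rack','blue_vial']:
        m=arm.mark_of(w,t)[:2]; print(t,[(np.round(a['position'],1).tolist(),round(a['confidence'],2)) for a in m])
E
python3 -c "
import cv2
for n in('car','rack'): cv2.imwrite('pics/%s2.png'%n,cv2.resize(cv2.imread('pics/%s.png'%n),(800,600),interpolation=3))"
```

```text
car [-0.24 -0.05  0.23  1.86  0.   -0.24]
3.525 {'fx': 337.460244040793, 'fy': 337.460244040793, 'cx': 259.6092737913209, 'cy': 198.8819439897237}
stand [([259.1, 196.6], 0.74)]
knob [([465.5, 177.4], 0.31)]
front_hook [([238.4, 175.9], 0.81), ([372.7, 253.9], 0.34)]
pipette []
shoulder []
grip []
tube_rack [([462.8, 180.5], 0.67)]
blue_vial [([378.4, 153.6], 0.64)]
rack [0.39 0.05 0.42 1.94 0.   0.39]
5.3083 {'fx': 337.460244040793, 'fy': 337.460244040793, 'cx': 259.6092737913209, 'cy': 198.8819439897237}
stand [([85.4, 215.5], 0.58)]
knob []
front_hook []
pipette [([263.5, 188.6], 0.82)]
shoulder [([262.9, 217.2], 0.59)]
grip []
tube_rack [([270.7, 197.8], 0.72)]
blue_vial [([185.1, 172.0], 0.77)]
```

View pics/car2.png

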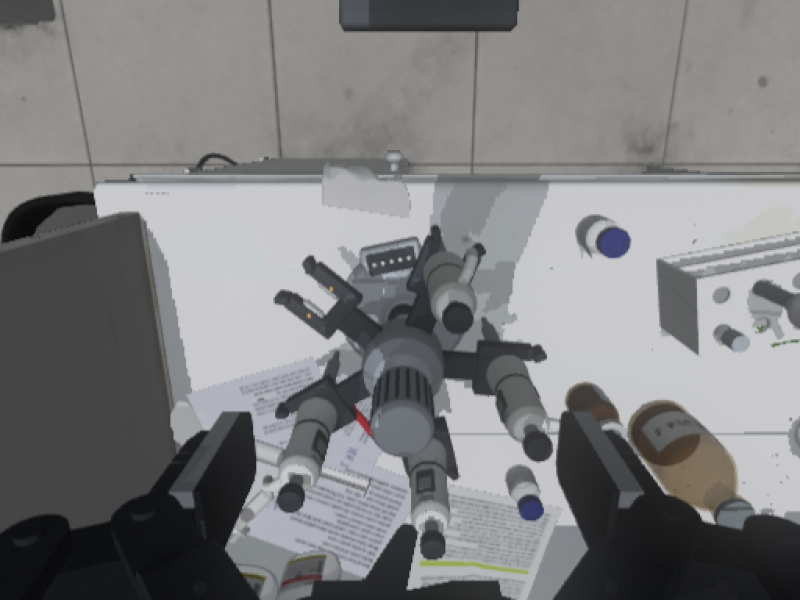

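View pics/rack2.png

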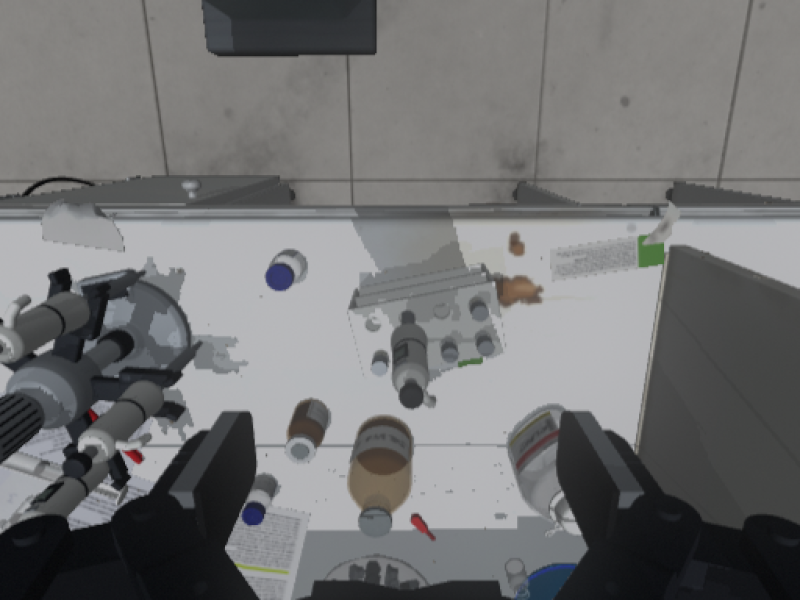

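Pictures 3 and 4:
- **Carousel view:** the panel lenses run (371,267)–(415,258), and the empty hook's pins are at (331,289) and (308,316). The knob top is at (402,427), and the four buttons are visible.
- **Rack view:** the pipette button is at (411,396), and its finger hook points roughly to world +y.

Next I fit the geometry.

```bash
cat > fit.py <<'E'
from h import *
K=dict(fx=337.46,fy=337.46,cx=259.609,cy=198.882)
C=dict(K,world_from_camera=np.load('car.npy')); Rk=dict(K,world_from_camera=np.load('rack.npy'))
s=arm.camera('scene');t=arm.camera('top')
w=lambda u,v:np.array([u,v])/1.5625
tp=lambda u,v:np.array([130+u/3,110+v/3]); sc=lambda u,v:np.array([130+u*.3704,90+v*.3704])
def model(x):
    ax,ay,h,th,sy=x
    P=lambda r,a,z:np.array([ax+r*np.cos(a),ay+r*np.sin(a),z])
    a0=sy+np.pi+th; o=[]
    o+=[proj(C,P(0,0,h+.0925))-w(402,427), proj(t,P(0,0,h+.0925))-tp(612,245), proj(s,P(0,0,h+.0925))-sc(517,176)]
    o+=[proj(C,P(.076,a0,h+.003))-w(319.5,302.5)]
    for k,uv in zip((1,2,3,4),[(291,496),(432,543),(538,445),(458,317)]): o.append(proj(C,P(.076,a0+k*2*np.pi/5,h+.102))-w(*uv))
    for k,uv in zip((1,2,3,4),[(690,192),(588,157),(523,238),(581,326)]): o.append(proj(t,P(.076,a0+k*2*np.pi/5,h+.102))-tp(*uv))
    q=P(.060,sy+np.pi,.019); l=np.array([-np.sin(sy),np.cos(sy),0])*.0095
    # lens row middle + direction
    o.append(proj(C,q)-w(392,262.5))
    a,b=proj(C,q-l),proj(C,q+l); d=b-a; m=w(415,258)-w(371,267)
    o.append(np.array([10*(d[1]/np.hypot(*d)-m[1]/np.hypot(*m))*2,0]))
    return np.concatenate(o)
if __name__=='__main__':
    r=least_squares(model,[.535,-.045,.146,.8,0],loss='soft_l1'); print(r.x.round(4)); print(model(r.x).reshape(-1,2).round(1).tolist())
    for ob in ([(Rk,w(411,396)),(t,tp(264,298)),(s,sc(270,267))],): print('button',tri(ob))
    for uv in [(356,293),(490,265),(505,352)]: print('rack edge',back(Rk,w(*uv),.074).round(3))
    b=tri(ob)[0]; f=back(Rk,w(433,402),.19); print('finger',f.round(3),'axis',back(Rk,w(411,396),.225).round(3))
    print(Rk and [ (n,back(t,uv,z).round(3)) for n,uv,z in [('bluevial',tp(404,345),.06)]])
E
python3 fit.py
```

```text
[ 0.5395 -0.0481  0.1297  0.6849  0.182 ]
[[0.1, 0.1], [-0.2, -0.9], [-0.9, -0.6], [0.9, -1.7], [0.2, 0.2], [0.2, 0.2], [-0.7, -0.1], [-0.4, 0.0], [-0.7, 0.0], [-0.1, -0.7], [0.0, -0.6], [0.8, -0.1], [-0.4, -6.4], [0.4, 0.0]]
button (array([0.50070613, 0.24647839, 0.22157848]), np.float64(0.8416130015089607))
rack edge [0.475 0.199 0.074]
rack edge [0.449 0.318 0.074]
rack edge [0.533 0.336 0.074]
finger [0.523 0.263 0.19 ] axis [0.5   0.247 0.225]
[('bluevial', array([0.463, 0.126, 0.06 ]))]
```

The fit is good: axis at (0.5395, −0.048), seat at about 0.130, carousel angle about 0.68, stand yaw about 0.18. Now I grip and turn the knob.

Run:
```python
from h import *
A=np.array([.5395,-.0481]); y0=np.pi+.35
arm.grip(.056,20)
arm.movep([*A,.36],quat(y0)); 
st=arm.move_linear([*A,.205],quat(y0),.12,force_limit=8); print('contact',st,np.round(arm.get_ee_pos(),4))
if not st:
    arm.grip(.0,20); arm.hold(.2)
    f=np.array(arm.get_wrist_force()); print('grip',arm.get_width(),f.round(1),np.round(arm.get_torque(),2),arm.get_time())
```

```text
contact False [ 0.5401 -0.0482  0.2061]
grip 0.03629042553397704 [-1.4  3.7  5.5] [ 0.91  0.28 -0.06] 9.375
```

Run:
```python
from h import *
A=np.array([.5395,-.0481]); y0=np.pi+.35
arm.grip(0,45); 
for d in (.25,.5,.685):
    arm.movep([*A,.205],quat(y0-d)); print(d,np.round(arm.get_wrist_force(),1),np.round(arm.get_torque(),2),arm.get_q()[5].round(3))
arm.grip(.056,20); arm.hold(.3)
arm.move_linear([*A,.36],None,.2)
arm.movep((.46,-.045,.36),quat(np.pi)); arm.hold(.2)
w=wcam(); save(w,'car3'); np.save('car3.npy',w['world_from_camera']); print(arm.get_time())
cv2.imwrite('pics/car3b.png',cv2.resize(w['frame'][120:384,120:400,::-1],None,fx=2.25,fy=2.25,interpolation=3))
```

```text
0.25 [-1.4  3.1  5.2] [0.75 0.33 0.02] -0.313
0.5 [-0.4  0.6  5.5] [ 0.53  0.34 -0.13] -0.062
0.685 [-2.6  0.3  4.6] [ 0.37  0.31 -0.04] 0.122
12.8417
```

View pics/car3b.png

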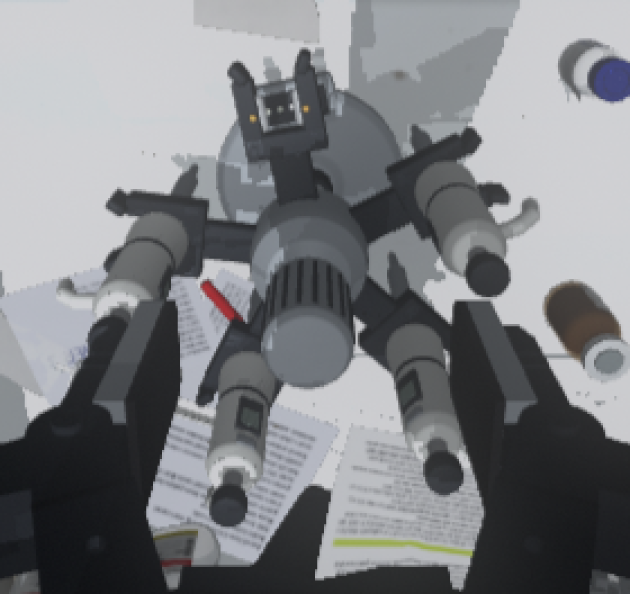

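Run:
```python
from h import *
K=dict(fx=337.46,fy=337.46,cx=259.609,cy=198.882)
C=dict(K,world_from_camera=np.load('car3.npy')); w=lambda u,v:np.array([u,v])/2.25+120
C1=dict(K,world_from_camera=np.load('car.npy'))
pins=[(253,118),(306,108)]; btn=[(100,335),(228,505),(443,471),(488,273)]
def P(ax,ay,r,a,z): return np.array([ax+r*np.cos(a),ay+r*np.sin(a),z])
def f(x):
    ax,ay,h,a=x; o=[proj(C,P(ax,ay,.076,a,h+.003))-w(279.5,113), proj(C,P(ax,ay,0,0,h+.0925))-w(308,348)]
    for k,uv in zip((2,3,4),btn[1:]): o.append(proj(C,P(ax,ay,.076,a+k*2*np.pi/5,h+.102))-w(*uv))
    return np.concatenate(o)
r=least_squares(f,[.5395,-.0481,.13,np.pi+.18],loss='soft_l1'); print(r.x.round(4),r.x[3]-np.pi,r.fun.round(1))
# lens rows in first image
for z in(.017,.02,.03):
    a,b=[back(C1,np.array(u)/1.5625,z) for u in((371,267),(415,258))]; m=(a+b)/2; d=b-a
    print(z,m.round(4),'yaw from row',np.arctan2(-d[0],d[1]).round(3),'from pos',np.arctan2(-(m[1]-r.x[1]),-(m[0]-r.x[0])).round(3),np.hypot(*(m[:2]-r.x[:2])).round(4),np.hypot(*d[:2]).round(4))
```

```text
[ 0.5399 -0.0479  0.1301  3.326 ] 0.18443618798549588 [ 0.  -0.6 -0.2 -0.4  0.6 -0.1  0.1  0.4 -0.5  0.5]
0.017 [ 0.4902 -0.0577  0.017 ] yaw from row 0.204 from pos 0.194 0.0506 0.0412
0.02 [ 0.4895 -0.0576  0.02  ] yaw from row 0.204 from pos 0.19 0.0513 0.041
0.03 [ 0.4872 -0.0574  0.03  ] yaw from row 0.204 from pos 0.177 0.0535 0.0401
```

The hook is now at stand angle 0.184, which matches the panel direction of 0.18–0.20, so it has clicked in place. Now the pipette: hover and check from near.

Run:
```python
from h import *
arm.grip(.065,30)
Y=.6+np.pi
arm.movep([.5,.2465,.30],quat(Y)); arm.hold(.2)
w=wcam(); save(w,'pk'); np.save('pk.npy',w['world_from_camera']); print(arm.get_time(),arm.get_q().round(2))
for t in ['pipette','grip','shoulder']:
    print(t,[(np.round(a['position'],1).tolist(),round(a['confidence'],2)) for a in arm.mark_of(w,t)[:2]])
cv2.imwrite('pics/pkb.png',cv2.resize(w['frame'][:,:,::-1],None,fx=1.5625,fy=1.5625,interpolation=3))
# projected expected axis line
for z in(.226,.19,.124): print(z,(proj(w,np.array([.5,.2465,z]))*1.5625).round(0))
for a in(.3,.6,.9): print(a,(proj(w,np.array([.5+.031*np.cos(a),.2465+.031*np.sin(a),.19]))*1.5625).round(0))
```

```text
14.5 [ 0.34  0.16  0.33  1.74 -0.   -0.26]
pipette [([260.9, 150.8], 0.97)]
grip [([261.8, 192.5], 0.79)]
shoulder [([259.7, 174.7], 0.64)]
0.226 [412. 339.]
0.19 [411. 312.]
0.124 [410. 277.]
0.3 [392. 368.]
0.6 [411. 370.]
0.9 [429. 368.]
```

View pics/pkb.png

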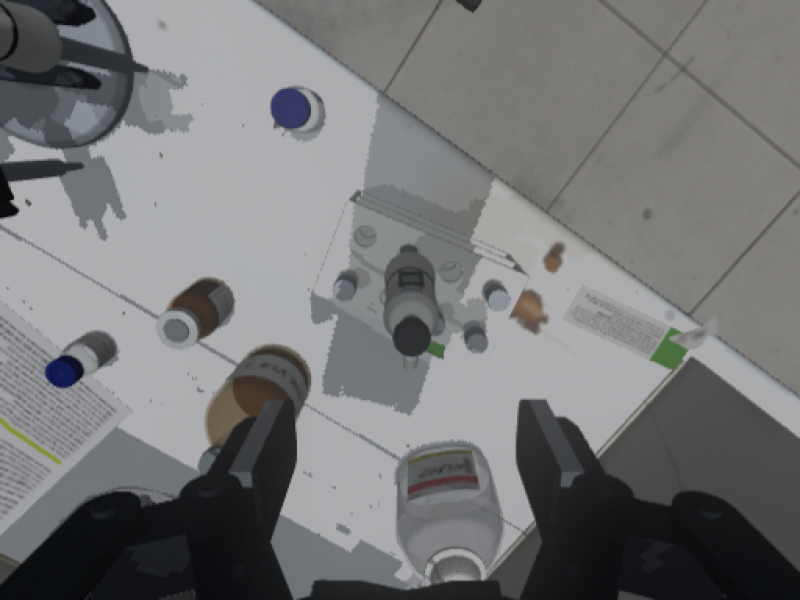

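The finger hook points straight down the image at (410,365), so the 0.6 rad yaw is right and the pipette is nearly upright. Now grasp and lift.

Run:
```python
from h import *
print(arm.get_wrist_force())
st=arm.move_linear([.5,.2465,.175],None,.1,force_limit=6); print('contact',st,np.round(arm.get_ee_pos(),4))
if not st:
    arm.grip(0,40); arm.hold(.2); print(arm.get_width(),np.round(arm.get_wrist_force(),1))
    if .02<arm.get_width()<.032:
        print(arm.move_linear([.5,.2465,.20],None,.05,force_limit=10),np.round(arm.get_wrist_force(),1))
        arm.move_linear([.5,.2465,.32],None,.12); arm.hold(.2); print(np.round(arm.get_ee_pos(),4),np.round(arm.get_wrist_force(),1),np.round(arm.get_torque(),3),arm.get_time())
        s=arm.camera('scene')
        for t in ['pipette','shoulder','grip']: print(t,[(np.round(a['position'],1).tolist(),round(a['confidence'],2)) for a in arm.mark_of(s,t)[:2]])
        w=wcam()
        for t in ['pipette','shoulder','grip']: print(t,[(np.round(a['position'],1).tolist(),round(a['confidence'],2)) for a in arm.mark_of(w,t)[:2]])
        x=np.array([.5,.2465,.32])
        for d in(-.149-.024,-.029-.024,0): print((proj(s,x+[0,0,d])).round(1),proj(w,x+[0,0,d]).round(1))
        a=cv2.resize(s['frame'][110:310,130:330,::-1],(400,400),interpolation=3); b=cv2.resize(w['frame'][60:360,130:380,::-1],(400,480),interpolation=3)[:400]
        cv2.imwrite('pics/lift.png',np.hstack([a,b]))
```

```text
[ 0.53124409 -0.12377036 -0.49966541]
contact False [0.5006 0.2467 0.176 ]
0.024840286051391564 [0.4 0.5 2.9]
False [ 0.3  0.4 -1.2]
[0.4997 0.2464 0.3191] [-0.   1.1 -1.4] [-0.014 -0.031  0.026] 18.6917
pipette [([227.9, 153.5], 0.57)]
shoulder [([231.5, 170.6], 0.61)]
grip [([232.8, 153.8], 0.63)]
pipette [([259.7, 175.7], 0.96)]
shoulder [([261.4, 230.6], 0.84)]
grip [([258.6, 282.1], 0.98)]
[229.9 213.8] [260.7 178.3]
[228.9 172.1] [261.3 230.6]
[228.3 152.1] [261.8 279.3]
```

View pics/lift.png

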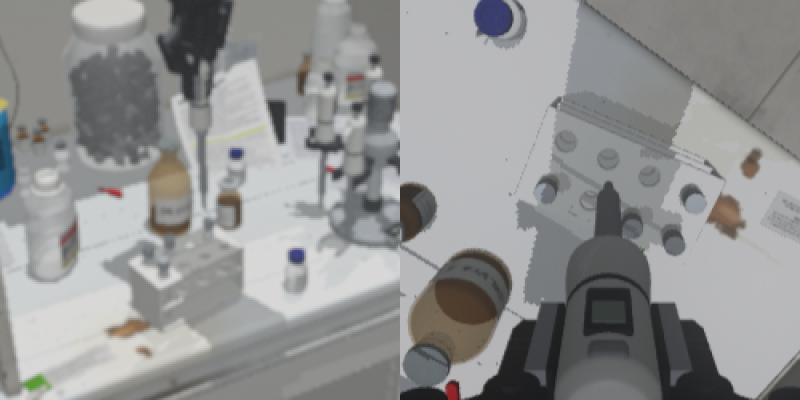

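Picture 7: the pipette is held upright (under ~1° off) and the rack is undisturbed. Now I go in front of the hook and check alignment from near.

```bash
cat >> h.py <<'E'
AX=np.array([.5399,-.0479]); HA=3.326; U=np.array([np.cos(HA),np.sin(HA)]); V=np.array([-U[1],U[0]])
HOOK=AX+.076*U
E
python3 - <<'E'
from h import *
Y=HA; p=HOOK+.05*U
arm.movep([*p,.32],quat(Y)); arm.move_linear([*p,.225],None,.12); arm.hold(.2)
print(np.round(arm.get_ee_pos(),4),arm.get_time(),np.round(arm.get_wrist_force(),1))
w=wcam(); save(w,'ins'); np.save('ins.npy',w['world_from_camera'])
for t in ['pipette','shoulder','grip','front_hook']: print(t,[(np.round(a['position'],1).tolist(),round(a['confidence'],2)) for a in arm.mark_of(w,t)[:2]])
e=np.array(arm.get_ee_pos())
f=lambda X:((proj(w,np.array(X))-[160,60])*2.5).round(0)
for d in(-.172,-.068,-.052): print('axis',d,f(e+[0,0,d]))
for z in (.131,.137):
    for n,a,b in [('ctr',0,0),('Lpin',0,.014),('Rpin',0,-.014),('tipL',.027,.014),('tipR',.027,-.014)]: print(z,n,f([*(HOOK+a*U+b*V),z]))
cv2.imwrite('pics/ins2.png',cv2.resize(w['frame'][60:300,160:360,::-1],None,fx=2.5,fy=2.5,interpolation=3))
E
```

```text
[ 0.4166 -0.0712  0.226 ] 21.475 [ 0.3  0.6 -0.8]
pipette [([259.6, 179.1], 0.7)]
shoulder [([260.6, 229.9], 0.69)]
grip [([257.9, 279.9], 0.63)]
front_hook []
axis -0.172 [252. 292.]
axis -0.068 [252. 397.]
axis -0.052 [252. 422.]
0.131 ctr [252. 519.]
0.131 Lpin [206. 519.]
0.131 Rpin [299. 519.]
0.131 tipL [204. 437.]
0.131 tipR [300. 437.]
0.137 ctr [252. 529.]
0.137 Lpin [205. 529.]
0.137 Rpin [300. 529.]
0.137 tipL [203. 446.]
0.137 tipR [302. 446.]
```

View pics/ins2.png

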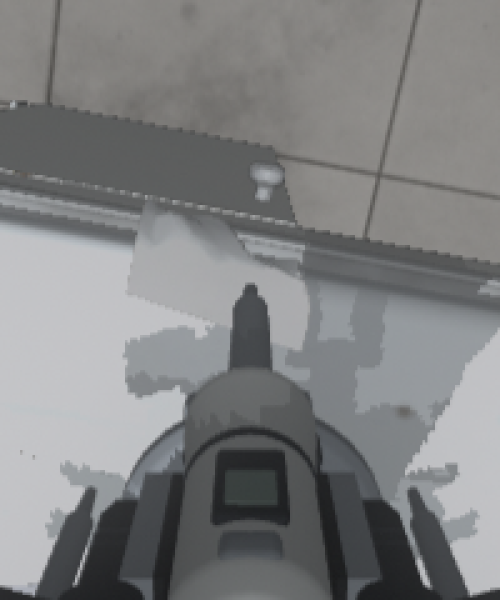

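The hook is hidden behind the pipette here, and the nose is where predicted (251,287). From here I work by feel: slide in, touch the hook's back and sides with the barrel, then centre.

Run:
```python
from h import *
def rel():
    e=np.array(arm.get_ee_pos()); d=e[:2]-HOOK; return (np.array([d@U,d@V,e[2]])*1e3).round(2)
def go(a,b,z,v=.03,fl=None):
    r=arm.move_linear([*(HOOK+a*U+b*V),z],None,v,force_limit=fl); f=np.array(arm.get_wrist_force()); print((a,b,z),r,rel(),'f',np.round([f[:2]@U,f[:2]@V,f[2]],1)); return r
z=.225
if not go(.006,0,z,.05,4):
    go(-.008,0,z,.012,3)
    go(.002,0,z,.03)
    go(.002,.008,z,.012,3)
    go(.002,0,z,.03)
    go(.002,-.008,z,.012,3)
    go(.002,0,z,.03)
print(arm.get_time())
```

```text
(0.006, 0, 0.225) False [ 6.1700e+00 -2.0000e-02  2.2499e+02] f [-0.3  0.4 -1.3]
(-0.008, 0, 0.225) True [-5.69e+00 -2.10e-01  2.24e+02] f [ 0.2 -0.8 -1.8]
(0.002, 0, 0.225) False [  2.15   0.   224.94] f [-0.1  0.5 -1.1]
(0.002, 0.008, 0.225) False [  1.83   7.78 224.99] f [-0.1 -1.9 -1.2]
(0.002, 0, 0.225) False [2.1500e+00 1.0000e-02 2.2504e+02] f [ 0.   0.7 -0.8]
(0.002, -0.008, 0.225) True [  1.9   -6.64 224.55] f [-0.2  1.4 -0.2]
(0.002, 0, 0.225) False [2.2400e+00 1.2000e-01 2.2459e+02] f [-0.1  1.6 -1. ]
26.45
```

Run:
```python
from h import *
arm.hold(.3); f=np.array(arm.get_wrist_force()); print(np.round([f[:2]@U,f[:2]@V,f[2]],2),np.round(arm.get_torque(),3),arm.get_width())
w=wcam(); s=arm.camera('scene'); t=arm.camera('top')
for n,p in (('w',w),('s',s)):
    for k in ['pipette','shoulder','grip']: print(n,k,[(np.round(a['position'],1).tolist(),round(a['confidence'],2)) for a in arm.mark_of(p,k)[:2]])
e=np.array(arm.get_ee_pos())
for d in(-.172,-.052,0): print(proj(w,e+[0,0,d]).round(1),proj(s,e+[0,0,d]).round(1))
a=cv2.resize(s['frame'][110:260,255:375,::-1],(400,500),interpolation=3); b=cv2.resize(w['frame'][140:340,180:340,::-1],(400,500),interpolation=3)
cv2.imwrite('pics/in1.png',np.hstack([a,b]))
```

```text
[ 0.36  0.71 -2.05] [-0.181 -0.055 -0.009] 0.024855602504654822
w pipette [([260.9, 175.9], 0.69)]
w shoulder [([261.3, 228.5], 0.95)]
w grip []
s pipette [([334.3, 219.2], 0.72)]
s shoulder [([338.8, 178.7], 0.85)]
s grip [([312.4, 219.0], 0.69), ([344.0, 168.3], 0.58)]
[260.6 179.6] [335.7 218.4]
[260.7 231.3] [340.1 181.6]
[260.8 278.6] [342.1 164.6]
```

View pics/in1.png

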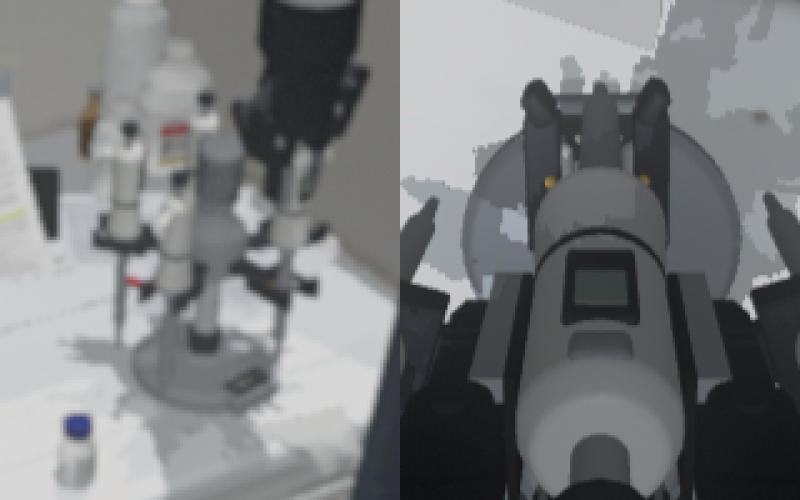

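Picture 8: the barrel is between the prongs. The pins at x≈550 and 644 (mid 597) against the pipette axis at ~601 put the hook about 1 mm towards +V. I refine with the pin pixels, then lower by feel.

```bash
cat >> h.py <<'E'
def rel():
    e=np.array(arm.get_ee_pos()); d=e[:2]-HOOK; return (np.array([d@U,d@V,e[2]])*1e3).round(2)
def fuv():
    f=np.array(arm.get_wrist_force()); return np.round([f[:2]@U,f[:2]@V,f[2]],1)
def go(a,b,z,v=.03,fl=None):
    r=arm.move_linear([*(HOOK+a*U+b*V),z],None,v,force_limit=fl); print((a,b,round(z,4)),r,rel(),'f',fuv()); return r
E
python3 - <<'E'
from h import *
w=wcam(); f=w['frame'].astype(int); m=((f[...,0]-f[...,2]>60)&(f[...,1]-f[...,2]>25)).astype(np.uint8); m[:200]=0;m[230:]=0;m[:,:220]=0;m[:,300:]=0
n,l,st,c=cv2.connectedComponentsWithStats(m); print(c[1:].round(1),st[1:,4])
if n==3:
    pu=c[1:].mean(0); g=least_squares(lambda x:proj(w,np.array([*(HOOK+x[0]*U+x[1]*V),.1345]))-pu,[0,0]).x; print('hook off U,V',g)
arm.grip(0,60); print('w',arm.get_width())
if go(-.0003,.0008,.225,.03,4)==False:
    print(go(-.0003,.0008,.203,.04,4))
print(arm.get_time())
E
```

```text
[[239.  212.5]] [6]
w 0.024693735083101936
(-0.0003, 0.0008, 0.225) False [ -0.49   0.68 224.99] f [-0.6  0.2 -0.5]
(-0.0003, 0.0008, 0.203) False [ -0.23   0.76 202.91] f [ 0.1  0.  -2.1]
False
28.4167
```

Run:
```python
from h import *
z=.203; f0=fuv(); peak=0
while z>.176:
    z-=.001; r=arm.move_linear([*(HOOK-.0003*U+.0008*V),z],None,.02,force_limit=12); f=fuv()-f0
    print(round(z*1e3),r,rel(),f.round(1),round(arm.get_time(),1))
    if f[2]>12 or np.hypot(*f[:2])>6 or r: break
```

```text
202 False [ -0.43   0.87 202.24] [ 0.6 -0.1  0.1] 28.7
201 False [ -0.27   0.78 200.96] [ 0.7 -0.3  1.3] 28.9
200 False [ -0.24   0.75 199.87] [-0.8 -0.3  1.9] 29.2
199 False [ -0.22   0.77 198.87] [0.1 0.4 0.8] 29.4
198 False [ -0.23   0.78 197.88] [-0.1  0.4  0.9] 29.7
197 False [ -0.25   0.79 196.91] [-0.9 -1.5  0.8] 29.9
196 False [ -0.4    0.84 196.14] [0.4 0.4 2.2] 30.2
195 False [ -0.51   0.93 195.4 ] [-0.3  0.6  3.1] 30.4
194 False [ -0.54   0.97 194.22] [-0.3  0.4  4.4] 30.7
193 False [-8.0000e-02  7.0000e-01  1.9248e+02] [-0.4  0.1  2.7] 30.9
192 False [ -0.23   0.89 192.26] [1.2 0.5 5.4] 31.2
191 False [ -0.32   0.82 190.73] [ 0.4 -0.7  2.8] 31.4
190 False [ -0.28   0.83 189.44] [-0.2  0.8  0.9] 31.7
189 False [-3.0000e-02  6.0000e-01  1.8788e+02] [-0.6  0.4 -1.3] 31.9
188 False [-8.0000e-02  6.1000e-01  1.8767e+02] [ 0.5  1.2 -0.5] 32.2
187 False [ -0.21   0.69 187.22] [ 1.  -0.6  1.2] 32.4
186 False [ -0.35   0.87 186.62] [1.1 0.1 4.2] 32.7
185 False [ -0.42   1.1  186.56] [ 1.8 -0.4  8.3] 32.9
184 False [ -0.46   1.23 186.49] [ 3.2 -0.9 11.3] 33.2
183 False [ -0.49   1.33 186.45] [ 4.8 -0.4 14.6] 33.4
```

The force profile is clear: it rises to about 5 N, snaps at 190→188 mm, then stops hard at 186.5 mm (seat ≈ 134.5 mm). Next I relax, tug gently to prove the catch, and look before letting go.

Run:
```python
from h import *
p=HOOK-.0003*U+.0008*V
arm.move_linear([*p,.1862],None,.02); arm.hold(.2); print(rel(),fuv())
r=arm.move_linear([*p,.1895],None,.01,force_limit=4); print('tug',r,rel(),fuv())
arm.move_linear([*p,.184],None,.02,force_limit=12); arm.hold(.1); print(rel(),fuv())
arm.move_linear([*p,.1860],None,.02); arm.hold(.2); print(rel(),fuv(),arm.get_time())
w=wcam(); s=arm.camera('scene')
for k in ['pipette','shoulder']: print(k,[(np.round(a['position'],1).tolist(),round(a['confidence'],2)) for a in arm.mark_of(w,k)[:1]])
e=np.array(arm.get_ee_pos()); print([proj(w,e+[0,0,d]).round(1) for d in(-.172,-.052)])
a=cv2.resize(s['frame'][110:260,255:375,::-1],(400,500),interpolation=3); b=cv2.resize(w['frame'][140:340,180:340,::-1],(400,500),interpolation=3)
cv2.imwrite('pics/in2.png',np.hstack([a,b]))
```

```text
[ -0.61   1.04 186.59] [0.5 0.1 4.7]
tug True [ -0.41   0.81 186.64] [-0.8  0.2  2.4]
[ -0.43   1.02 186.61] [ 0.7 -0.4  4.8]
[ -0.41   0.96 186.59] [ 0.7 -0.1  6.3] 34.9083
pipette [([260.3, 177.1], 0.62)]
shoulder [([259.5, 230.0], 0.81)]
[array([261.1, 178.9]), array([260.9, 230.8])]
```

View pics/in2.png

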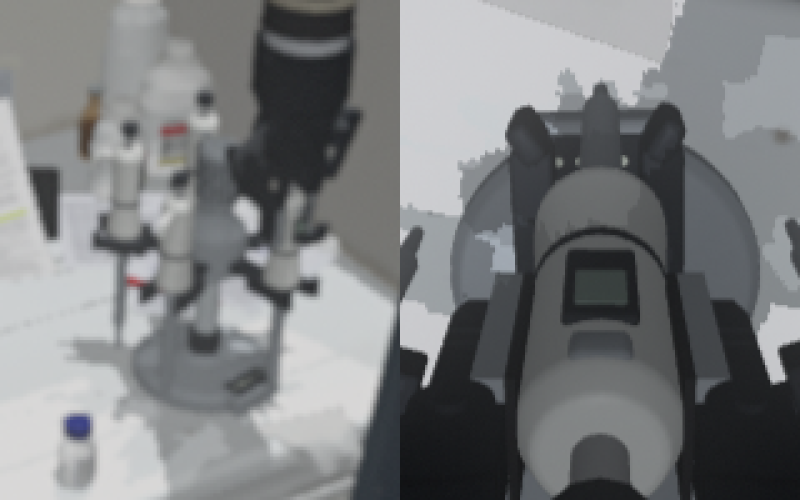

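Picture 9: the shoulder is on the prongs, level with its neighbours, and the pins are covered. The first tug stopped on unloading alone, so I repeat it to a real upward pull of about 4 N, then release.

Run:
```python
from h import *
p=HOOK-.0003*U+.0008*V
z=.186
while z<.1905 and fuv()[2]>-5: z+=.0005; arm.move_linear([*p,z],None,.02)
print('pull',round(z,4),rel(),fuv())
if rel()[2]<188.3:
    z=.1862
    arm.move_linear([*p,.184],None,.02,force_limit=14); print('press',rel(),fuv())
    arm.move_linear([*p,.1866],None,.02); arm.hold(.2); print('rest',rel(),fuv())
    arm.grip(.042,20); arm.hold(.2); print('open',arm.get_width(),fuv())
    print(arm.move_linear([*p,.20],None,.03,force_limit=3),rel(),fuv(),arm.get_time())
```

```text
pull 0.189 [4.000e-02 6.800e-01 1.886e+02] [ 0.7  1.6 -5.1]
```

Run:
```python
from h import *
p=HOOK-.0003*U+.0008*V
for z in (.188,.187,.186,.185,.184,.183):
    arm.move_linear([*p,z],None,.02); f=fuv(); print(z,rel(),f)
    if f[2]>12: break
```

```text
0.188 [-1.1000e-01  7.2000e-01  1.8804e+02] [ 0.7 -0.1 -3.1]
0.187 [ -0.44   0.77 187.41] [ 0.3 -0.5 -1.8]
0.186 [ -0.66   0.91 186.68] [-0.3 -0.1  1.2]
0.185 [ -0.68   1.12 186.56] [ 2.  -0.3  5.1]
0.184 [ -0.73   1.25 186.53] [ 3.  -0.2  7.9]
0.183 [ -0.77   1.34 186.46] [ 4.6 -0.5 11.4]
```

The pull lifted it 2 mm against about 4 N of catch force, and it went back to the same hard stop. So it is latched and did not slip in the grip. Releasing.

Run:
```python
from h import *
p=HOOK-.0003*U+.0008*V
arm.move_linear([*p,.186],None,.02); arm.hold(.2); print('rest',rel(),fuv())
arm.grip(.042,20); arm.hold(.3); print('open',arm.get_width(),fuv())
r=arm.move_linear([*p,.21],None,.04,force_limit=4); print(r,rel(),fuv())
if not r:
    arm.move_linear([*p,.33],None,.15); arm.movep([*(HOOK+.0*U),.38],quat(HA)); arm.hold(.3)
    print(fuv(),arm.get_time())
    w=wcam(); s=arm.camera('scene')
    for k in ['pipette','shoulder','grip']: print(k,[(np.round(a['position'],1).tolist(),round(a['confidence'],2)) for a in arm.mark_of(w,k)[:1]])
    for d in(.0145,.1345,.1865,.2365): print(proj(w,np.array([*HOOK,d])).round(1))
    a=cv2.resize(s['frame'][110:260,255:375,::-1],(400,500),interpolation=3); b=cv2.resize(w['frame'][100:350,160:360,::-1],(400,500),interpolation=3)
    cv2.imwrite('pics/end.png',np.hstack([a,b]))
```

```text
rest [ -0.74   1.08 186.57] [0.4 1.1 5.4]
open 0.04170628909996007 [-0.3 -0.4 -0.6]
False [ -0.3    0.81 209.99] [0.  0.5 0.1]
[ 0.2 -0.5  0.2] 41.5333
pipette [([260.5, 148.0], 0.8)]
shoulder [([260.5, 161.1], 0.83)]
grip [([257.0, 172.6], 0.77)]
[259.7 145.1]
[259.8 162.2]
[259.8 173.3]
[259.9 187.7]
```

View pics/end.png

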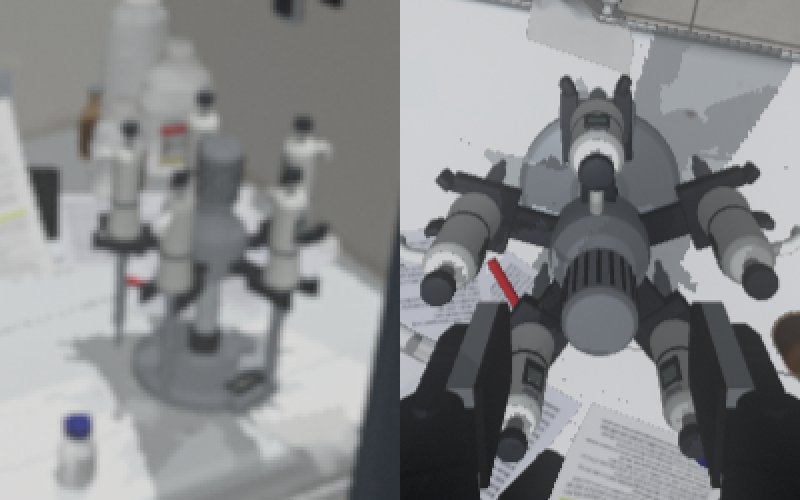

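Picture 10: the pipette hangs upright at the front, level with the others. The gripper is clear and the blue vial is untouched. Handing in.

```bash
python3 -c "
from h import *
arm.close_job(); print(arm.get_time())"
```

```text
the job is handed in; nothing more can be done
the job is handed in; nothing more can be done
```

The pipette is back on the charging carousel, latched in the empty hook over the front panel. I handed the job in at about 42 s of the 72 s allowed.

**What I did:** I turned the head by the knob about 0.685 rad clockwise until the empty hook clicked over the panel. Then I lifted the pipette upright out of the rack, slid it into the hook and pressed it down in 1 mm steps. It met about 5 N of resistance, snapped about 4 mm above the hard stop and came to rest there. That puts the seat at about 134.5 mm. The highest pressing force I read was about 15 N. I only opened the gripper after that.

**What the last checks showed:**
- **Hook position:** a fit to the camera picture put the hook at 0.184 rad, against a panel direction of 0.18–0.20 rad.
- **Catch:** my first tug stopped early on the unloading alone and proved nothing. A second pull to about 4 N lifted the pipette 2 mm against the spring, and it then went back to the same hard stop, so it is latched and had not slipped in the grip.
- **After release:** the pipette hangs upright and level with its neighbours, the robot is touching nothing, and the blue vial looks unmoved.

**Not checked directly:**
- **Charging pins:** the pipette's shoulder hides them and I had no reading of their travel. That they are pushed in is inferred from the hard stop.
- **Bottle and amber vial:** I did not look at them again after placing the pipette. The arm never worked near them and felt no unexpected contact.

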